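# Hold the test-block case open

## Task

One of the two wooden cases has the round flat steel test block lying beside it, waiting to be put away. Take that case's lid by its knob, lift it half-way, to 45 degrees, and keep holding it there by the knob: the program finishes while still holding the lid, which would fall shut if let go. Leave the other case shut and do not shift the test block or the eye loupe.

Things in the scene. Friction and masses are not known exactly. Their poses are not given: they have to be found in the camera images.
- left_case: wooden case with a hinged lid, to the robot's left, fixed to the desk, 109 deep (its x) by 200 wide (its y) by 54 mm high, lid included; both cases are alike. Origin: centre of its underside. Its front, with the knob, faces its own -x; +z is up; the lid is hinged along y at the back
- left_knob: steel knob on the front of the left case's lid: a round head 16 mm in diameter and 22 mm long on a 10 mm stem, sticking straight out 36 mm from the middle of the lid's front face. It turns with the lid. Origin: where it meets the lid's front face; its own -x points out along it, y along the hinge
- left_grip (a point): the middle of that knob's head: with the lid shut, 79 mm in front of the case's origin and 44 mm above the desk; 131.5 mm in front of the hinge line and 10 mm above it, in the lid's frame. About 5 mm of free stem lies between head and lid
- left_hinge (a point): middle of the hinge line of the left lid, 53 mm behind the case's origin and 34 mm above the desk; axes as the lid's
- left_case_lid (a joint): opening angle of the left lid, rad: 0 shut, 0.785 at 45 degrees, stop at 1.75. The knob rises and swings back towards the hinge as it grows. The lid is plain: let go at 45 degrees it falls shut; about 1 to 2 N at the knob lifts it
- right_case: wooden case with a hinged lid, to the robot's right, fixed to the desk, 109 deep (its x) by 200 wide (its y) by 54 mm high, lid included; both cases are alike. Origin: centre of its underside. Its front, with the knob, faces its own -x; +z is up; the lid is hinged along y at the back
- right_knob: steel knob on the front of the right case's lid: a round head 16 mm in diameter and 22 mm long on a 10 mm stem, sticking straight out 36 mm from the middle of the lid's front face. It turns with the lid. Origin: where it meets the lid's front face; its own -x points out along it, y along the hinge
- right_grip (a point): the middle of that knob's head: with the lid shut, 79 mm in front of the case's origin and 44 mm above the desk; 131.5 mm in front of the hinge line and 10 mm above it, in the lid's frame. About 5 mm of free stem lies between head and lid
- right_hinge (a point): middle of the hinge line of the right lid, 53 mm behind the case's origin and 34 mm above the desk; axes as the lid's
- right_case_lid (a joint): opening angle of the right lid, rad: 0 shut, 0.785 at 45 degrees, stop at 1.75. The knob rises and swings back towards the hinge as it grows. The lid is plain: let go at 45 degrees it falls shut; about 1 to 2 N at the knob lifts it
- test_block: round flat steel hardness test block, 64 mm across, 15 mm high, loose on the desk beside one of the cases, on the side towards the middle of the desk. Origin: centre of its underside
- loupe: black eye loupe, a tapered cup 38 mm across and 37 mm high, loose, standing beside the other case in the same way. Origin: centre of its underside

How it is judged:
By the outcome, as a careful person would: the job done as asked, in the order asked, and still so for the second after the job is handed in, while the arm keeps its last pose, push and grip.
It also fails if it takes over 32 s, if anything falls off the work surface, if the arm or the gripper's body presses on something with over 40 N, if the wrist force passes 120 N, or if a joint passes its speed limit or range.

## Robot

A 7-joint arm with a two-finger parallel gripper is mounted at the origin on a cart in front of the work surface, level with it; the furniture and walls round the work are solid. World frame = base frame: x ahead of the robot, y to its left, z up, the work surface at z = 0. Lengths are in m, angles in degrees, forces in N, time in s.
With the tool pointing down it reaches from about 0.4 to 0.9 m from the base axis. Payload 5.6 kg.
Tool frame: the origin (TCP) lies at the very end of the fingers, on their centre line; the grasp point (between the pads) lies 19 mm behind it (arm.pinch_z is the distance from the TCP to the grasp point, in m); z points along the fingers, y is the line along which they close (so a half turn about z gives the same grasp; the last joint's range is limited). The gripper opens to 92 mm and grips with 3 to 60 N. Pads are 20 mm wide; open, the fingers measure 128 mm over their backs; the gripper's body (75 mm by 189 mm) begins 69 mm behind the grasp point.
Start: joints at [-78.495, 26.786, -0.665, 91.828, 0.344, 61.387, -3.226], TCP at [0.157, 0.631, 0.215] pointing down, gripper open.
Joint ranges: [-144.91, 144.91], [-17.63, 115.5], [-89.93, 88.59], [15.96, 139.68], [-74.01, 254.01], [8.47, 105.57], [-167.45, 167.45]. Speed limits (degrees/s): [147.25, 147.25, 180, 180, 180, 180, 180].

## Interface

Orientations are given as a 3x3 rotation matrix whose columns are the frame's x, y, z axes.
In Python, from rig import arm gives the robot as it stands. The module is installed in compiled form; this text tells all that it offers. Calls block until the motion is done:
- arm.move_to(position, orientation): joint-space move of the TCP to a pose.
- arm.move_l(position, rot=None, v=0.15, f_stop=None): straight line of the TCP; rot=None keeps the orientation; v is the mean speed in m/s. With f_stop (N) it stops when the force on the tool has changed by that much, and returns True; else False.
- arm.set_joints(angles): joint-space move.
- arm.open_gripper() and arm.close_gripper(): open the fingers fully, or close them until they stop; the grip force is fixed at half the most.
- arm.hold(seconds).
- arm.inverse_kinematics(position, orientation): joint angles nearest the present ones, or None.
- arm.read_camera(name): name is "side" or "top"; returns the picture (420x560x3 uint8, red, green, blue); there is no depth.
- arm.camera_params(name): a dict with "camera_matrix" (3x3 intrinsics, pixels), "cam_to_world" (4x4, takes a point from camera to world coordinates). Camera axes: x right, y up, looking along -z (the intrinsics and any distortion apply to the point x, -y, -z); pixel columns grow to the right and rows downward; lengths in m; the calibration is good to about 2 mm. A picture is of the moment at which its call begins. camera_params takes no time and is no camera call.
A pose or a line that the arm cannot do raises arm.IKError and nothing moves.
- arm.job_done(): hands the job in; it is judged then, once.
Trained networks look in the newest picture that a camera, given by its name, has taken for a name from the list of things; names that differ only in an ending like _2 or _b are one class to them, and where a whole thing is asked for, a point or a joint stands for the part that bears it (a point fixed in the world has none). Each returns a list of dicts, best first, with "confidence" (0 to 1); they miss things now and then, are a little off and sometimes report something else, mostly with a low value. They report only what shows in the picture. A call takes as long as a camera call.
- arm.look_for(camera, thing): "extent" ([left, top, right, bottom] in pixels, round what is visible of it).
- arm.pinpoint(camera, thing): "centre" ([column, row] in pixels: a listed point, or the origin of a listed thing).
Readings, each from a call of its own:
- arm.current_time(): time.
- arm.current_joint_pos(): joint angles.
- arm.current_dq(): joint speeds.
- arm.current_tau(): joint torques, N m.
- arm.current_tool_pos(): TCP position.
- arm.current_tcp_rot(): TCP orientation.
- arm.current_wrist_force(): force on the tool from outside, world axes, zero at the start.
- arm.current_torque(): the same for the moment, N m.
- arm.current_grip_width(): finger opening in m.
- arm.current_grip_force(): force on a finger pad.
Only numpy, scipy, OpenCV 4.12 (cv2) and the standard library are available. Lean on these libraries where they do the work, as an engineer would, in place of code of your own. Each camera call takes 0.05 s, during which the arm holds its last target. There are 200 camera calls.

## Working session

There is one attempt and no reset: what is moved stays moved. The work goes in short steps, each a Python script; the robot and the scene stay as the last script left them, time stands still between calls to the robot, and variables do not carry over. Pictures are saved under pics/ and viewed, at most 10 in all, crops included, and the job is handed in when it is done.

```bash
mkdir -p pics; python3 - <<'E'
from rig import arm
import cv2,numpy as np
for c in("top","side"):
    im=arm.read_camera(c); cv2.imwrite(f"pics/{c}0.png",im[:,:,::-1])
    p=arm.camera_params(c); print(c,{k:np.round(v,4).tolist() if not isinstance(v,str) else v for k,v in p.items()})
    for t in("left_case","right_case","left_grip","right_grip","left_knob","right_knob","left_hinge","right_hinge","test_block","loupe"):
        print(t,[(np.round(d["centre"],1).tolist(),round(d["confidence"],2)) for d in arm.pinpoint(c,t)[:3]])
print(arm.current_time(),arm.current_tcp_rot().round(3).tolist())
E
```

```text
top {'camera_matrix': [[389.9475, 0.0, 280.2582], [0.0, 389.9475, 203.2613], [0.0, 0.0, 1.0]], 'cam_to_world': [[0.0205, 0.9966, -0.0802, 0.4328], [-0.9997, 0.0212, 0.0079, -0.0031], [0.0095, 0.08, 0.9967, 1.0672], [0.0, 0.0, 0.0, 1.0]]}
left_case [([160.5, 229.8], 0.89), ([347.5, 243.2], 0.35)]
right_case [([356.8, 228.8], 0.62)]
left_grip [([154.3, 259.2], 0.65)]
right_grip [([340.3, 251.0], 0.47)]
left_knob [([153.4, 247.2], 0.65)]
right_knob []
left_hinge [([162.6, 209.4], 0.96)]
right_hinge [([375.4, 211.3], 0.83)]
test_block [([219.2, 235.6], 0.63)]
loupe [([313.6, 184.7], 0.53)]
side {'camera_matrix': [[433.3346, 0.0, 283.6928], [0.0, 433.3346, 216.5493], [0.0, 0.0, 1.0]], 'cam_to_world': [[0.8502, 0.2489, -0.4639, -0.0516], [-0.5259, 0.4439, -0.7255, -0.8318], [0.0253, 0.8608, 0.5083, 0.6643], [0.0, 0.0, 0.0, 1.0]]}
left_case [([222.1, 196.9], 0.92)]
right_case [([322.1, 291.7], 0.69)]
left_grip [([196.9, 192.3], 0.63)]
right_grip [([292.8, 270.0], 0.68)]
left_knob [([208.4, 188.7], 0.49), ([200.8, 190.0], 0.38)]
right_knob [([302.1, 269.2], 0.42)]
left_hinge [([236.1, 184.7], 0.61)]
right_hinge [([351.5, 282.8], 0.86)]
test_block [([241.0, 223.4], 0.78)]
loupe []
1.1 [[-0.97, 0.241, 0.0], [0.241, 0.97, 0.0], [-0.0, 0.0, -1.0]]
```

View pics/top0.png

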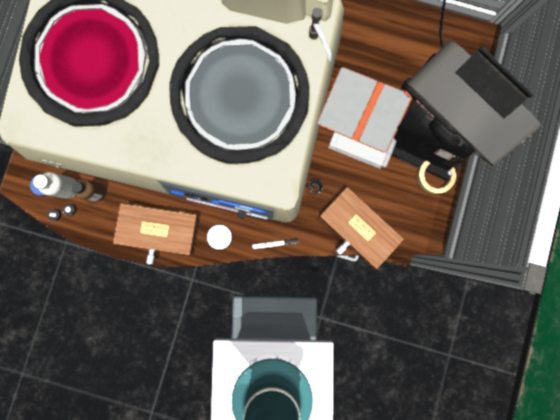

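View pics/side0.png

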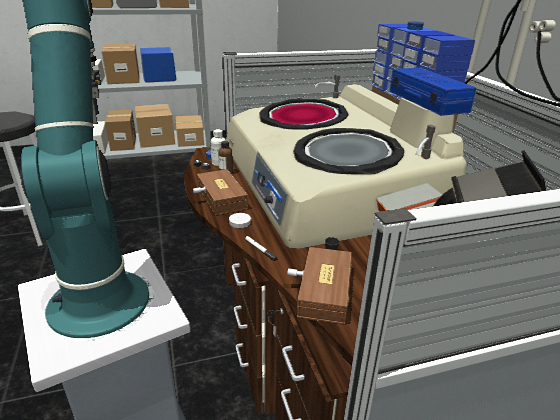

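Both views show the white disc (test block) at top (219,237), next to the left case at (155,230). The black loupe at (315,186) is by the right case. So the target is the left lid, with its knob at about (151,257). Next I fit the case pose and check reachability.

```bash
cat > h.py <<'E'
import numpy as np,cv2
from rig import arm
from scipy.optimize import least_squares
from scipy.spatial.transform import Rotation as R
def proj(c,P):
    p=arm.camera_params(c);T=np.linalg.inv(np.array(p["cam_to_world"]))
    q=(T[:3,:3]@np.atleast_2d(P).T).T+T[:3,3]; q=q*[1,-1,-1]
    u=(np.array(p["camera_matrix"])@q.T).T
    return u[:,:2]/u[:,2:]
def world(s,L):   # case frame -> world, s=(x,y,yaw rad)
    return R.from_euler('z',s[2]).apply(np.atleast_2d(L))+[s[0],s[1],0]
E
cat > fit.py <<'E'
from h import *
L={"left_case":[0,0,0],"left_grip":[-.079,0,.044],"left_knob":[-.0545,0,.044],"left_hinge":[.0525,0,.034]}
obs=[]
for k in range(4):
  for c in("top","side"):
    im=arm.read_camera(c)
    for t in L:
        d=arm.pinpoint(c,t)
        if d and d[0]["confidence"]>.4: obs.append((c,t,np.array(d[0]["centre"])))
def res(s): return np.concatenate([proj(c,world(s,L[t]))[0]-o for c,t,o in obs])
s=least_squares(res,[.4,.3,0],loss="soft_l1").x
print(s,np.degrees(s[2])); np.save("s.npy",s)
for (c,t,o),r in list(zip(obs,res(s).reshape(-1,2)))[:16]: print(c,t,o.round(1),r.round(1))
def draw(c,box,n):
    im=arm.read_camera(c)[:,:,::-1].copy();x0,y0,x1,y1=box;f=5
    im=cv2.resize(im[y0:y1,x0:x1],None,fx=f,fy=f,interpolation=cv2.INTER_CUBIC)
    X=lambda P:tuple(((proj(c,P)[0]-[x0,y0]+.5)*f).astype(int).tolist())
    C=[world(s,[a*.0545,b*.1,.054]) for a,b in((-1,-1),(-1,1),(1,1),(1,-1))]
    for i in range(4): cv2.line(im,X(C[i]),X(C[(i+1)%4]),(0,255,0),1)
    cv2.line(im,X(world(s,[-.0545,0,.044])),X(world(s,[-.0905,0,.044])),(255,255,0),1)
    cv2.imwrite(n,im); return im
a=draw("top",(95,185,245,280),"pics/a.png");b=draw("side",(180,150,300,245),"pics/b.png")
h=cv2.resize(np.hstack([a,b]),(800,int(800*475/1350)));cv2.imwrite("pics/fit.png",h)
g=world(s,[-.079,0,.044])[0];print("grip",g,np.hypot(*g[:2]))
hin=world(s,[.0525,0,.034])[0]
for flip in(0,180):
  for t0 in(0,10,20,30,40,50):
    out=[]
    for th in(0,20,45):
        Rl=R.from_euler('z',s[2])*R.from_euler('y',np.radians(th))
        gp=hin+Rl.apply([-.1315,0,.010])
        # tool: z down tilted forward by t0-th
        Rt=(Rl*R.from_euler('y',-t0,degrees=True)*R.from_matrix([[-1,0,0],[0,1,0],[0,0,-1]])*R.from_euler('z',flip,degrees=True)).as_matrix()
        q=arm.inverse_kinematics(gp+Rt[:,2]*.014,Rt)
        out.append(None if q is None else np.round(q).astype(int).tolist())
    print(flip,t0,Rt[:,2].round(2),out)
print(arm.current_time())
E
python3 fit.py
```

```text
[ 0.44452648  0.3137062  -0.02271949] -1.3017306238568578
top left_case [158.3 229.9] [ 2. -2.]
top left_grip [154.3 258.1] [-1.1 -0. ]
top left_hinge [161.5 207.7] [-3.6  0.1]
side left_case [221.6 197.5] [0.9 0.4]
side left_grip [199.5 189.5] [-1.3  1.5]
side left_hinge [234.9 183.9] [2.1 1.2]
top left_case [156.9 230.1] [ 3.4 -2.2]
top left_grip [152.1 259.8] [ 1.1 -1.7]
top left_knob [152.9 247. ] [1.  1.6]
top left_hinge [161.9 210.1] [-4.  -2.3]
side left_case [221.2 196.6] [1.3 1.3]
side left_grip [198.8 189.8] [-0.6  1.2]
side left_knob [205.4 186.8] [0.3 2.5]
side left_hinge [234.5 185.8] [ 2.5 -0.7]
top left_case [160.6 226.6] [-0.3  1.3]
top left_grip [154.4 255.6] [-1.2  2.5]
grip [0.36554687 0.31550088 0.044     ] 0.4828719490903284
0 0 [-0.71  0.02 -0.71] [[-46, 28, 2, 122, -2, 30, 45], [-36, 32, 0, 108, -14, 57, 62], [-28, 44, -1, 89, -20, 88, 68]]
0 10 [-0.57  0.01 -0.82] [[-56, 26, 7, 127, 13, 21, 27], [-40, 27, 1, 114, -9, 47, 56], [-31, 38, 0, 95, -18, 78, 67]]
0 20 [-0.42  0.01 -0.91] [[-72, 26, 19, 133, 37, 14, -2], [-46, 23, 3, 120, -2, 37, 47], [-33, 33, 1, 100
[... 469 characters left out ...]
, -100], [-53, 49, 38, 91, -39, 97, -93]]
180 10 [-0.57  0.01 -0.82] [[-77, 29, 33, 129, -22, 21, -120], [-67, 31, 34, 116, -30, 51, -105], [-56, 43, 37, 97, -36, 86, -96]]
180 20 [-0.42  0.01 -0.91] [[-87, 30, 37, 133, -5, 11, -142], [-72, 27, 35, 122, -24, 39, -112], [-59, 37, 36, 102, -33, 75, -99]]
180 30 [-0.26  0.01 -0.97] [[-61, 27, -1, 135, 85, 27, 126], [-79, 24, 36, 127, -15, 27, -125], [-63, 31, 36, 108, -29, 63, -103]]
180 40 [-0.09  0.   -1.  ] [[-89, 34, 24, 139, 100, 25, 100], [-90, 24, 42, 132, 0, 17, -143], [-68, 26, 37, 114, -24, 51, -109]]
180 50 [ 0.09 -0.   -1.  ] [[-74, 38, -1, 139, 102, 50, 94], [-111, 37, 64, 137, -44, 10, -107], [-74, 22, 38, 120, -16, 40, -118]]
3.2
```

View pics/fit.png

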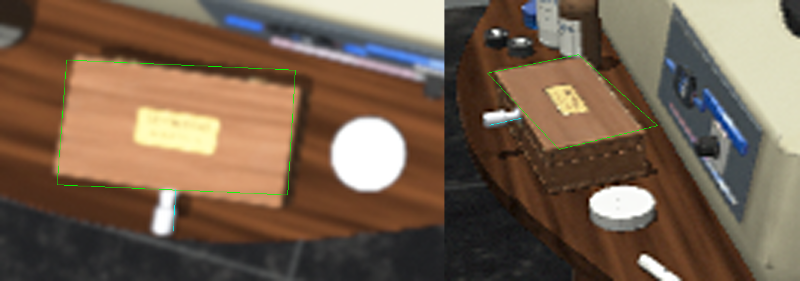

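The fitted yaw is off: the real lid is turned more clockwise. I'll refit from the lid-top corners and the knob tip read in this picture: top (75,57), (299,82), (283,207), (57,174), and side likewise.

```bash
cat > fit2.py <<'E'
from h import *
k=800/1350*5
T=lambda x,y:np.array([x/k+94.5,y/k+184.5]); S=lambda x,y:np.array([(x-444.4)/k+179.5,y/k+149.5])
a,b=.0545,.1
bl,br,fr,fl=[a,b,.054],[a,-b,.054],[-a,-b,.054],[-a,b,.054];tip=[-.0905,0,.044]
obs=[("top",bl,T(75,57)),("top",br,T(299,82)),("top",fr,T(283,207)),("top",fl,T(57,174)),("top",tip,T(163,234)),
("side",fl,S(490,72)),("side",bl,S(580,57)),("side",br,S(656,123)),("side",fr,S(557,148)),("side",tip,S(484,118))]
def res(s): return np.concatenate([proj(c,world(s,l))[0]-o for c,l,o in obs])
s=least_squares(res,[.44,.31,-.1],loss="soft_l1").x
print(s,np.degrees(s[2]));print(res(s).reshape(-1,2).round(1)); np.save("s.npy",s)
E
python3 fit2.py
cat >> h.py <<'E'
FLIP=0
def tool(s,th,t0,back=0.,depth=.014,corr=np.zeros(3)):
    Rl=R.from_euler('z',s[2])*R.from_euler('y',th,degrees=True)
    gp=world(s,[.0525,0,.034])[0]+Rl.apply([-.1315,0,.010])+corr
    Rt=(Rl*R.from_euler('y',-t0,degrees=True)*R.from_matrix([[-1,0,0],[0,1,0],[0,0,-1]])).as_matrix()
    return gp+Rt[:,2]*(depth-back),Rt
E
python3 - <<'E'
from h import *
s=np.load("s.npy")
for th,b in((0,.1),(0,0),(20,0),(45,0)):
    print(th,b,[np.round(arm.inverse_kinematics(*tool(s,th,15,b)),0)])
p,r=tool(s,0,15,.11)
arm.move_to(p,r)
print(arm.current_tool_pos(),p,arm.current_time())
im=[arm.read_camera(c)[:,:,::-1] for c in("top","side")]
cv2.imwrite("pics/pre.png",np.hstack([cv2.resize(im[0][170:290,80:230],(400,320)),cv2.resize(im[1][90:240,120:300],(400,320))]))
E
```

```text
[ 0.44226679  0.31310513 -0.09055973] -5.188690433769492
[[-0.9 -0.5]
 [ 0.1 -0.4]
 [ 0.  -0.6]
 [-0.9  1.9]
 [ 1.2 -0.3]
 [ 0.3 -0.1]
 [ 1.3 -0.5]
 [-1.6  2.2]
 [-2.5  0.7]
 [ 0.6  1.9]]
0 0.1 [array([-65.,  13.,   9., 128.,  21.,  33.,  12.])]
0 0 [array([-64.,  26.,  12., 129.,  24.,  19.,   9.])]
20 0 [array([-44.,  25.,   2., 117.,  -7.,  41.,  48.])]
45 0 [array([-32.,  35.,   1.,  99., -18.,  72.,  64.])]
[0.33902977 0.32409753 0.1372159 ] [0.3388457  0.32249661 0.13672888] 4.5583
```

View pics/pre.png

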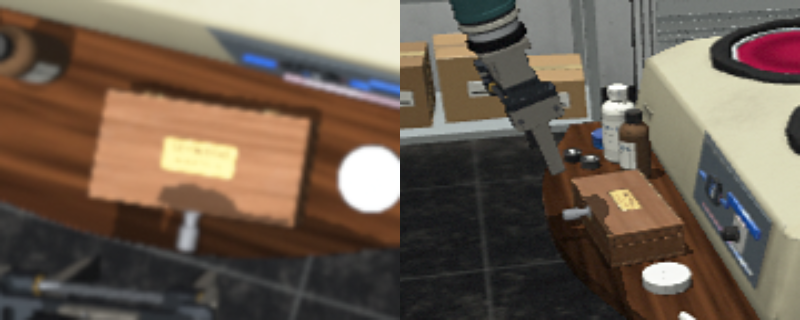

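The gripper is over the knob, fingers straddling it, and the path is clear. I'll descend guarded, close, and check forces.

```bash
python3 - <<'E'
from h import *
s=np.load("s.npy");c=np.array([0,.0015,0])
p,r=tool(s,0,15,.0,corr=c)
print("stop",arm.move_l(p,r,v=.06,f_stop=6), arm.current_tool_pos()-p, arm.current_wrist_force().round(2))
arm.close_gripper(); arm.hold(.2)
print(arm.current_grip_width(),arm.current_grip_force(),arm.current_wrist_force().round(2),arm.current_torque().round(2),arm.current_tool_pos()-p,arm.current_time())
im=[arm.read_camera(c)[:,:,::-1] for c in("top","side")]
cv2.imwrite("pics/grip.png",np.hstack([cv2.resize(im[0][170:290,80:230],(400,320)),cv2.resize(im[1][140:230,160:268],(400,320))]))
E
```

```text
stop False [2.95939487e-05 1.83731754e-04 2.46385286e-04] [0.53 0.06 0.55]
0.01518771159907555 29.965405762195587 [ 0.62  5.27 -1.  ] [1.16 0.3  0.05] [0.00027866 0.00215268 0.00042273] 7.9917
```

View pics/grip.png

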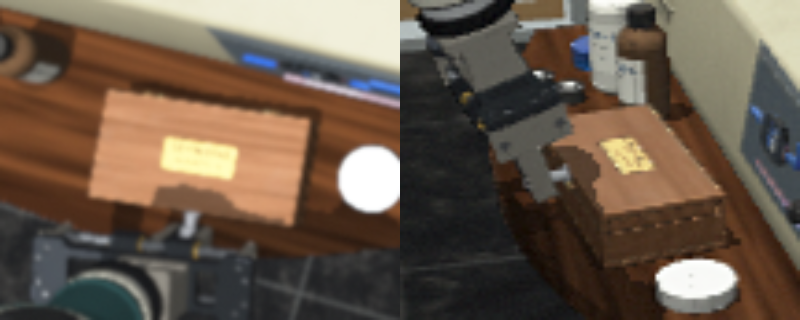

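Grasp is on the head: opening 15.2 mm, grip force 30 N, and stem visible between pads and lid. The knob sits about 2 mm further in +y, so I'll shift the arc and lift in small steps, watching forces.

```bash
python3 - <<'E'
from h import *
s=np.load("s.npy");c=np.array([0,.0036,0])
for th in (5,10,15,20,25,30,35,40,45):
    p,r=tool(s,th,15,corr=c)
    arm.move_l(p,r,v=.04)
    f=arm.current_wrist_force()
    print(th,f.round(1),arm.current_torque().round(2),((arm.current_tool_pos()-p)*1e3).round(1),round(arm.current_grip_width()*1e3,1),round(arm.current_time(),2))
    if np.linalg.norm(f)>30: print("force!");break
im=[arm.read_camera(c)[:,:,::-1] for c in("top","side")]
cv2.imwrite("pics/l.png",np.hstack([cv2.resize(im[0][170:290,80:230],(400,320)),cv2.resize(im[1][110:230,140:290],(400,320))]))
E
```

```text
5 [-0.1  3.9 -1.6] [ 0.62  0.18 -0.21] [ 0.2 -0.  -0.1] 15.2 8.53
10 [ 1.2  3.6 -0.9] [ 0.57 -0.08 -0.25] [ 0.  -0.1 -0.4] 15.1 8.95
15 [ 1.   2.4 -1.4] [ 0.55 -0.22 -0.23] [-0.1 -0.2 -0.5] 15.3 9.38
20 [ 1.1  1.3 -1.1] [ 0.34 -0.33 -0.29] [-0.3 -0.3 -0.6] 15.1 9.8
25 [ 0.5 -0.4 -0. ] [ 0.04 -0.28 -0.2 ] [-0.4 -0.5 -0.6] 15.2 10.22
30 [-0.4 -1.  -0.1] [-0.3  -0.16 -0.15] [-0.6 -0.7 -0.6] 15.0 10.65
35 [-1.5 -4.9  0.4] [-0.8   0.05  0.1 ] [-0.8 -0.9 -0.6] 15.4 11.07
40 [-2.6 -5.   0.9] [-1.05  0.17  0.27] [-0.7 -1.2 -0.4] 15.1 11.5
45 [-2.7 -6.4  0.8] [-1.17  0.29  0.5 ] [-0.8 -1.5 -0.4] 15.2 11.93
```

View pics/l.png

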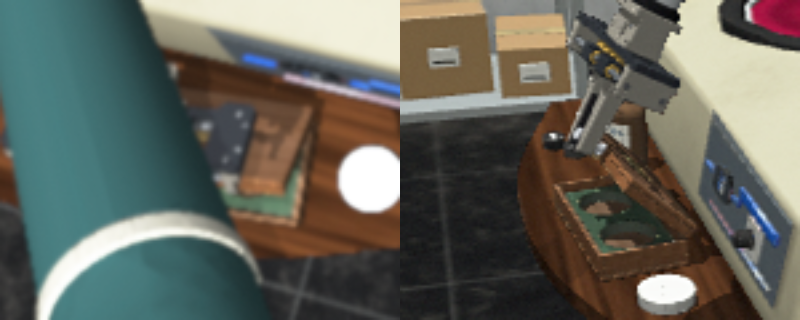

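The lid is up and held, with small forces. I'll relieve the sideways force (the yaw is slightly more negative) and check the angle with a model overlay.

```bash
python3 - <<'E'
from h import *
s=np.load("s.npy");c=np.array([0,.0014,0])
p,r=tool(s,45,15,corr=c)
arm.move_l(p,r,v=.02); arm.hold(.3)
print(arm.current_wrist_force().round(1),arm.current_torque().round(2),((arm.current_tool_pos()-p)*1e3).round(1),arm.current_time())
im=arm.read_camera("side")[:,:,::-1];f=7;x0,y0,x1,y1=185,145,270,220
base=cv2.resize(im[y0:y1,x0:x1],None,fx=f,fy=f,interpolation=cv2.INTER_CUBIC)
im2=base.copy();s2=s.copy();s2[2]=np.radians(-6.5);s2[1]+=.002
for th,col in((40,(255,0,0)),(45,(0,255,0)),(50,(0,0,255))):
    def W(l):
        return world(s2,[.0525,0,.034])[0]+(R.from_euler('z',s2[2])*R.from_euler('y',th,degrees=True)).apply(np.array(l)-[.0525,0,.034])
    X=lambda l:tuple(((proj("side",W(l))[0]-[x0,y0]+.5)*f).astype(int).tolist())
    a=.0545
    pts=[X([a,-.1,.054]),X([-a,-.1,.054]),X([-a,-.1,.034]),X([a,-.1,.034])]
    cv2.polylines(im2,[np.array(pts)],True,col,1); cv2.line(im2,pts[1],X([-a,.1,.054]),col,1)
cv2.imwrite("pics/ang.png",im2)
E
```

```text
[-3.   0.9  1.5] [ 0.11  0.18 -0.35] [-0.2  0.6  0.2] 12.5833
```

View pics/ang.png

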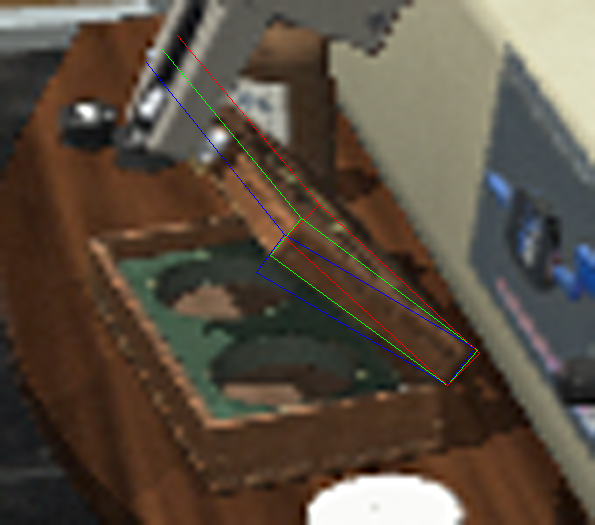

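The lid's near end lies on the green 45° outline (lower front corner about (272,255)). The block hasn't moved and the grip is firm.

```bash
python3 - <<'E'
from rig import arm
print(arm.current_grip_force(),arm.current_grip_width()); print(arm.job_done())
E
```

```text
30.00840336084366 0.015363037216116534
the job is handed in; nothing more can be done
None
```

I lifted the left case's lid (the one with the test block beside it) to about 45° and handed the job in after about 12.6 s with the arm still holding the knob; the right case, test block and loupe were not touched.

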